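Slide the tube shuttle to the yellow reading stop

TASK

The tube shuttle on the rail is clamped until the blue pad in its middle is pressed. Press the blue pad down with a fingertip and, keeping it down, push the shuttle along the rail until it rests against the yellow stop, then lift off so that the pad springs up and the shuttle is clamped there. Never force the shuttle along while its pad is up, do not touch the tubes standing in it, and leave everything else on the bench where it is.

Things in the scene. Friction and masses are not known exactly. Their poses are not given: they have to be found in the camera images.
- rail: Fixed steel and aluminium rail on the bench, 420 mm long, its base 90 mm wide, overall 32 mm high. Origin: middle of its underside on the bench; its y axis runs along the rail (the way the shuttle slides), z up, and its -x side is the side towards the robot. It stands turned by up to about 20 degrees.
- shuttle (a joint): Place of the shuttle along the rail, m: 0 mid-rail, growing along the rail's +y. The shuttle is a white carriage 90 mm long along the rail (45 mm either side of its pad's centre); its deck, 50 mm above the bench, reaches 37 mm beyond the rail's centre line and 93 mm towards the robot. Pad up: a brake holds it against some 30 N. Pad pressed: it slides with 1 to 2 N.
- pad_top (a point): Centre of the top of the blue pad in the shuttle's middle, on the rail's centre line, 58 mm above the bench when up. The pad (54 mm along the rail, 40 mm across, two white stripes) lies between two grey ridges 58 mm apart along the rail, 60 mm across, rising 6 mm above it: shut fingertips fit between them and push on the ridge ahead, or drag the pad by friction. Axes as the rail's.
- pad (a joint): How far the blue pad is pressed down, in m: about 0 when up (clamped), 0.005 fully down. A spring holds it up: it begins to move at about 6 N and is fully down at about 8 N; the brake is off from about 0.001 on.
- tubes: Four orange-capped sample tubes fixed upright in a row in the shuttle, caps 16 mm in diameter, 20 mm apart along the rail, tops 94 mm above the bench, 75 mm from the pad's centre on the robot's side. Not to be touched. Origin: on the rail's centre line at bench height below the pad's centre; axes as the rail's.
- yellow_stop: Fixed yellow stop on the rail, the marked reading position, at either end: 16 mm along the rail, 60 mm across, top 56 mm above the bench; a black eye (top 90 mm up) on a bracket 75 mm towards the robot. Origin: on the rail's centre line at bench height, mid-thickness; axes as the rail's. The shuttle rests against it when the pad's centre is 53 mm from this origin along the rail.
- grey_stop: Fixed grey stop block of the same size at the other end of the rail, without an eye: not the one wanted. Origin and axes likewise.
- vial_a: Loose standing vial with orange cap, 30 mm in diameter, 56 mm high, beyond the rail. Origin at the centre of its underside. To be left alone.
- vial_b: Another such vial beyond the rail. To be left alone.
- vial_c: Another such vial on the robot's side of the rail. To be left alone.
- beaker: Loose clear plastic beaker, 60 mm in diameter, 65 mm high, beyond the rail. Origin at the centre of its underside. To be left alone.
- sharps_tub: Loose open yellow tub, 130 x 170 mm, 90 mm high, to the robot's right. Origin at the centre of its underside. To be left alone.
- timer: Loose white bench timer, 70 x 75 mm, 22 mm high, to the robot's left. Origin at the centre of its underside. To be left alone.
- bottle: Loose white bottle with blue cap, 64 mm in diameter, 140 mm high, to the robot's right. Origin at the centre of its underside. To be left alone.

How it is judged:
By the outcome, as a careful person would: the job done as asked, in the order asked, and still so for the second after the job is handed in, with the robot touching nothing.
It also fails if it takes over 37 s, if anything falls off the work surface, if the arm or the gripper's body presses on something with over 40 N, if the wrist force passes 120 N, or if a joint passes its speed limit or range.

ROBOT

A 7-joint arm with a two-finger parallel gripper is mounted at the origin on the work surface. World frame = base frame: x ahead of the robot, y to its left, z up, the work surface at z = 0. Lengths are in mm, angles in rad, forces in N, time in s.
With the tool pointing down it reaches from about 350 to 900 mm from the base axis. Payload 8.1 kg.
Tool frame: the origin (TCP) lies on the centre line of the jaws, within the pads' length; the fingertips stand 14 mm ahead of it and the grasp point (between the pads) lies 5 mm behind it; z points along the fingers, y is the direction in which the jaws open and shut (so a half turn about z gives the same grasp; the last joint's range is limited). The gripper opens to 85 mm and grips with 20 to 120 N. Pads are 22 mm wide; open, the fingers measure 114 mm over their backs; the gripper's body (76 mm by 85 mm) begins 54 mm behind the grasp point. The pads swing forward as they close: fully open they stand 13 mm farther back than shut.
Start: joints at [-1.369, 0.434, 0.025, 1.573, -0.012, 1.134, -0.075], TCP at [187.591, 596.197, 245.323] pointing down, gripper open.
Joint ranges: [-2.62, 2.62], [-0.44, 2.09], [-1.27, 1.32], [0.08, 2.57], [-1.32, 4.46], [0.12, 2], [-2.74, 2.74]. Speed limits (rad/s): [2.22, 2.22, 3.01, 3.01, 3.14, 3.14, 3.14].

INTERFACE

Orientations are given as a 3x3 rotation matrix whose columns are the frame's x, y, z axes.
In Python, from plant import sense, imaging, job, nets gives the robot as it stands. The module is installed in compiled form; this text tells all that it offers.
- The arm moves only by the tool move_arm, never from a script. Its argument "series" is a list of rows, each a list of 7 numbers: the opening, from 0 (shut) to 1 (fully open), then the shift along the tool's x, y, z in m, then the turn, a rotation vector about the tool's x, y, z in rad. In form: [[jaw, dx, dy, dz, rx, ry, rz], ...]. A call has 1 to 12 rows; each row is the pose to reach, as a shift and turn from the pose commanded when the call began, along the tool's axes at that moment; what a row does not reach only later rows make up. A row lasts 1/8 s, in which the tool goes at most 62.5 mm and 10.7 degrees, less where a joint would pass 70% of its speed; a pose out of reach is approached as far as the arm can. A call with a gripper value outside its range is refused whole. The fingers move at their own pace and stop on an object; "newtons" is the grip in N (left out, the last holds). Time passes only in rows, so rows that repeat a pose let the fingers close. It gives the time, the measured TCP pose, the force and the opening at its end, in the units of the state.
- sense(): the state, without advancing time (a new reading comes with each control period).
- imaging.read_camera(name): name is "scene" or "top" or "wrist"; returns a dict with "color" (480x640x3 uint8, red, green, blue), "z_map" (480x640 float32, mm along the optical axis (not along the pixel's ray), 0 where there is no reading), "fov_y" (degrees; the focal length in pixels is half the picture's height over the tangent of half this angle, whatever the lens; pixels are square), "cx", "cy" (the principal point, pixels), "k1" (the pictures are not rectified: a ray, as slopes to the right and down, at radius r is drawn at 1 + k1 r^2 times it, then the intrinsics apply), "world_to_cam" (4x4, takes a point from world to camera coordinates). Camera axes: x right, y down, z forward; pixel columns grow to the right and rows downward; lengths in mm; the calibration is good to about 2 mm. A picture is of the moment at which its call begins.
- job.job_done(): hands the job in, once; it reports no verdict.
Trained networks look in the newest picture that a camera, given by its name, has taken for a name from the list of things; names that differ only in an ending like _2 or _b are one class to them, and where a whole thing is asked for, a point or a joint stands for the part that bears it (a point fixed in the world has none). Each returns a list of dicts, best first, with "p" (0 to 1); they miss things now and then, are a little off and sometimes report something else, mostly with a low value. They report only what shows in the picture. A call takes as long as a camera call.
- nets.look_for(camera, label): "centre" ([x, y, z] in mm, in world coordinates, good to about 4 mm: the middle of the surface that is visible of it).
The state is a dict: "time_s": time; "joint_pos": joint angles; "qd": joint speeds; "joint_efforts": joint torques, N m; "position": TCP position; "tool_rot": TCP orientation; "ft_force": force on the tool from outside, world axes, zero at the start; "moment": the same for the moment, N m; "gripper_width": opening from 0.0 (shut) to 1.0 (fully open).
Only numpy, scipy, OpenCV 4.12 (cv2) and the standard library are available. Lean on these libraries where they do the work, as an engineer would, in place of code of your own. Each camera call takes 0.05 s, during which the arm holds its last target. There are 200 camera calls.

## Working session

There is one attempt and no reset: what is moved stays moved. The work goes in short steps, Python scripts to look and compute and a tool call to move; the robot and the scene stay as the last step left them, time stands still between calls to the robot, and variables do not carry over. Pictures are saved under pics/ and viewed, about 8 in all and at most 12, crops included, and the job is handed in when it is done.

Besides the shell and the picture viewer there is one more tool, called after ">>>" by a JSON object that holds its "op" and its "data", one argument or row to a line. move_arm: Moves the arm, as the interface text tells. Its arguments: {"type":"object","properties":{"series":{"type":"array"},"newtons":{"type":"number"}},"required":["series"]}

```bash
mkdir -p pics
cat > h.py <<'E'
import numpy as np, cv2
from plant import sense, imaging, job, nets
def snap(cam,fn=None):
    d=imaging.read_camera(cam)
    if fn: cv2.imwrite('pics/'+fn,d['color'][:,:,::-1])
    return d
def cloud(d):
    f=240/np.tan(np.radians(d['fov_y']/2)); v,u=np.mgrid[:480,:640]
    K=np.array([[f,0,d['cx']],[0,f,d['cy']],[0,0,1.]])
    p=cv2.undistortPoints(np.stack([u,v],-1).reshape(-1,1,2).astype(float),K,np.array([d['k1'],0,0,0.])).reshape(480,640,2)
    z=d['z_map'].astype(float); c=np.dstack([p[...,0]*z,p[...,1]*z,z]); T=np.array(d['world_to_cam'])
    w=(c-T[:3,3])@T[:3,:3]; w[z==0]=np.nan; return w
E
python3 - <<'E'
from h import *
s=sense();print(s['time_s'],s['position'],np.round(s['tool_rot'],3).tolist(),s['ft_force'])
for c in('top','scene'):
    d=snap(c,c+'1.png')
    for n in('rail','shuttle','pad_top','yellow_stop','grey_stop','tubes'):
        print(c,n,[(round(r['p'],2),np.round(r['centre']).tolist()) for r in nets.look_for(c,n)[:2]])
print(sense()['time_s'])
E
```

```text
0.0 [187.49630343 595.71848808 244.55879003] [[-0.954, 0.3, -0.0], [0.3, 0.954, -0.001], [-0.0, -0.002, -1.0]] [-0.61120625  0.40100293  0.35648559]
top rail [(0.6, [548.0, 45.0, 33.0])]
top shuttle [(0.55, [516.0, 19.0, 54.0])]
top pad_top []
top yellow_stop [(0.62, [577.0, 226.0, 57.0])]
top grey_stop [(0.44, [521.0, -83.0, 54.0])]
top tubes []
scene rail [(0.9, [558.0, 9.0, 31.0])]
scene shuttle [(0.6, [529.0, 11.0, 52.0]), (0.22, [581.0, 220.0, 51.0])]
scene pad_top [(0.72, [552.0, 8.0, 65.0])]
scene yellow_stop [(0.65, [579.0, 222.0, 54.0])]
scene grey_stop [(0.56, [534.0, -93.0, 46.0])]
scene tubes [(0.57, [478.0, 27.0, 86.0])]
0.7
```

View pics/top1.png

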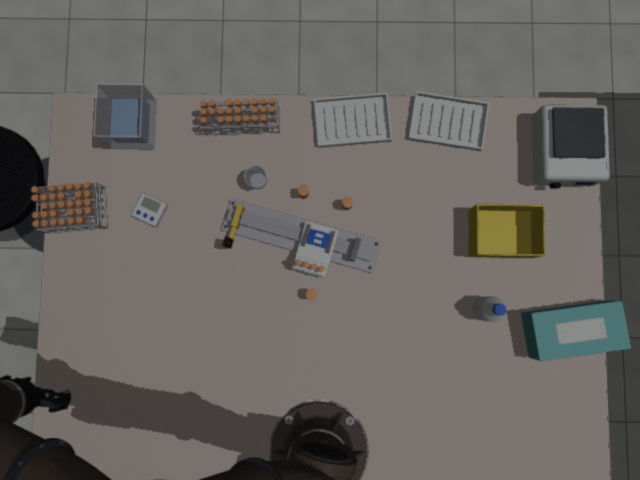

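View pics/scene1.png

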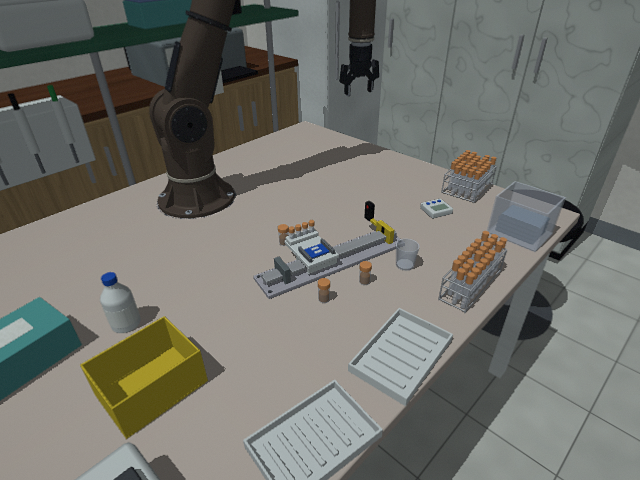

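Run:
```python
from h import *
for c in('top','scene'):
    d=snap(c); w=cloud(d); hsv=cv2.cvtColor(d['color'],cv2.COLOR_RGB2HSV)
    roi=(w[...,0]>400)&(w[...,0]<680)&(w[...,1]>-200)&(w[...,1]<300)
    H,S,V=hsv[...,0],hsv[...,1],hsv[...,2]
    b=roi&(H>105)&(H<130)&(S>140)&(w[...,2]>40)
    y=roi&(H>20)&(H<35)&(S>140)&(w[...,2]>48)
    r=roi&(w[...,2]>12)&(w[...,2]<40)&(S<60)
    m,_,a=cv2.minAreaRect(w[r][:,:2].astype(np.float32))
    print(c,'blue',b.sum(),np.median(w[b],0),w[b].mean(0),'yel',y.sum(),w[y].mean(0), 'rail',r.sum(),m,_,a)
    o=roi&(H<15)&(S>140)&(w[...,2]>85); print('caps',o.sum(),w[o].mean(0))
    big=cv2.resize(d['color'][190:310,200:400] if c=='top' else d['color'][190:310,240:440],None,fx=4,fy=4,interpolation=2)
    cv2.imwrite(f'pics/{c}2.png',big[:,:,::-1])
```

```text
top blue 201 [545.49011078  11.16523629  57.86506632] [545.18991541  11.00796467  58.09163576] yel 135 [597.27812399 224.54735048  56.43916564] rail 2556 (545.8941650390625, 63.610595703125) (421.95819091796875, 253.24676513671875) 71.58769226074219
caps 1 [527.17873572 235.9727233   87.0101562 ]
scene blue 175 [548.40852775  10.49815055  57.6664676 ] [550.49347827  27.46104791  57.20796519] yel 95 [606.67112508 216.81032305  54.32153628] rail 1909 (532.7734985351562, 38.79595947265625) (270.2776794433594, 397.311767578125) 8.235898971557617
caps 81 [477.01108818  25.45225615  91.21362693]
```

View pics/top2.png

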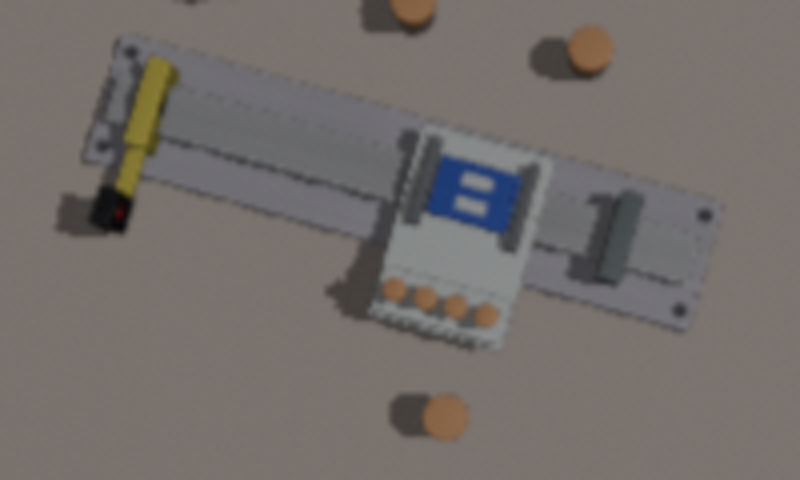

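```bash
cat >> h.py <<'E'
def delta(t):
    s=sense(); R=np.array(s['tool_rot']); print('t',s['time_s'],'pos',np.round(s['position'],1),'ang',np.degrees(np.arctan2(R[0,1],R[1,1])),'delta tool',np.round(R.T@(np.array(t)-s['position']),1),'F',np.round(s['ft_force'],1))
E
python3 -c "
from h import *
delta([545,11,150])"
```

```text
t 0.8 pos [187.6 596.2 245.3] ang 17.47170046574069 delta tool [-516.6 -450.9   95.3] F [ 0.9 -0.   0.5]
```

>>> {"op": "move_arm", "data": {
  "series": [
    [0, -0.517, -0.451, 0.095, 0, 0, -0.03],
    [0, -0.517, -0.451, 0.095, 0, 0, -0.03],
    [0, -0.517, -0.451, 0.095, 0, 0, -0.03],
    [0, -0.517, -0.451, 0.095, 0, 0, -0.03],
    [0, -0.517, -0.451, 0.095, 0, 0, -0.03],
    [0, -0.517, -0.451, 0.095, 0, 0, -0.03],
    [0, -0.517, -0.451, 0.095, 0, 0, -0.03],
    [0, -0.517, -0.451, 0.095, 0, 0, -0.03],
    [0, -0.517, -0.451, 0.095, 0, 0, -0.03],
    [0, -0.517, -0.451, 0.095, 0, 0, -0.03],
    [0, -0.517, -0.451, 0.095, 0, 0, -0.03],
    [0, -0.517, -0.451, 0.095, 0, 0, -0.03]
  ],
  "newtons": 40
}}

```text
time_s: 2.3
position: [546.9, 5.2, 149.9]
tool_rot: [[-0.96, 0.279, 0.001], [0.279, 0.96, -0.003], [-0.001, -0.002, -1.0]]
ft_force: [0.1, 0.8, 0.1]
gripper_width: -0.003
```

Run:
```python
from h import *
delta([545,11,150])
d=snap('wrist','w1.png'); w=cloud(d); hsv=cv2.cvtColor(d['color'],cv2.COLOR_RGB2HSV)
H,S,V=[hsv[...,i] for i in range(3)]
b=(H>105)&(H<130)&(S>140)&(abs(w[...,2]-58)<8)
m=cv2.minAreaRect(w[b][:,:2].astype(np.float32)); print(b.sum(),m,np.median(w[b],0))
print([(round(r['p'],2),np.round(r['centre'],1).tolist()) for r in nets.look_for('wrist','pad_top')[:2]])
delta([545,11,150])
```

```text
t 2.3 pos [546.9   5.2 149.9] ang 16.18729330250478 delta tool [ 3.4  5.  -0.1] F [0.1 0.8 0.1]
5252 ((544.7279052734375, 7.5293121337890625), (53.95429611206055, 39.76070785522461), 74.62100219726562) [543.86217156   8.29159335  58.62852279]
[(0.78, [547.3, 7.9, 55.7]), (0.51, [685.3, 158.3, 38.0])]
t 2.4 pos [545.5   9.9 150.1] ang 15.879956071765603 delta tool [0.8 0.9 0.1] F [0.1 0.4 0.1]
```

View pics/w1.png

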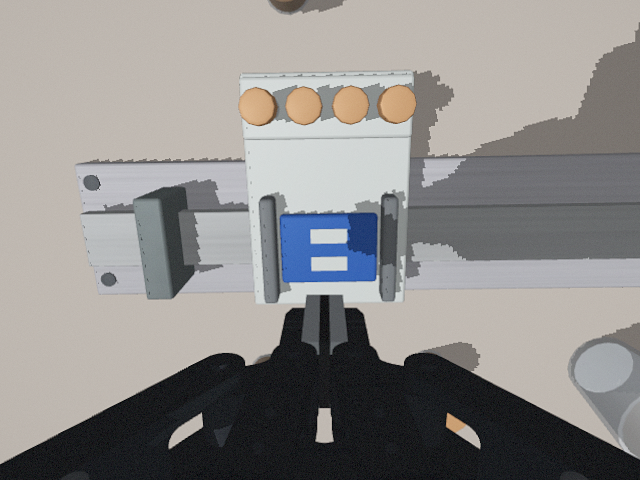

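```bash
cat > m.py <<'E'
from h import *
d=snap('wrist'); w=cloud(d); hsv=cv2.cvtColor(d['color'],cv2.COLOR_RGB2HSV)
H,S,V=[hsv[...,i] for i in range(3)]
b=(H>105)&(H<130)&(S>140)&(abs(w[...,2]-58)<8)
m=cv2.minAreaRect(w[b][:,:2].astype(np.float32)); print(b.sum(),m,np.median(w[b],0))
a=np.radians(15.5); c=m[0]+5*np.array([np.sin(a),np.cos(a)])
delta([*c,80])
E
python3 m.py
```

```text
5202 ((546.0108032226562, 7.289546966552734), (54.13316345214844, 42.506752014160156), 74.70475006103516) [543.89503894   8.51517378  58.61102303]
t 2.45 pos [545.   11.5 150.2] ang 15.74236168183612 delta tool [-2.1  1.2 70.2] F [-0.2  0.9 -0.2]
```

>>> {"op": "move_arm", "data": {
  "series": [
    [0, -0.001, 0.002, 0.045, 0, 0, 0],
    [0, -0.001, 0.002, 0.065, 0, 0, 0],
    [0, -0.001, 0.002, 0.072, 0, 0, 0],
    [0, -0.001, 0.002, 0.074, 0, 0, 0],
    [0, -0.001, 0.002, 0.074, 0, 0, 0],
    [0, -0.001, 0.002, 0.074, 0, 0, 0]
  ]
}}

```text
time_s: 3.2
position: [547.4, 12.6, 77.2]
tool_rot: [[-0.962, 0.271, 0.001], [0.271, 0.962, 0.0], [-0.001, 0.001, -1.0]]
ft_force: [0.1, -0.4, 0.5]
gripper_width: -0.001
```

```bash
python3 -c "
from h import *
snap('wrist','w2.png');snap('scene')
delta([550,13,72])"
```

```text
t 3.3 pos [547.2  12.5  76.9] ang 15.751197125001212 delta tool [-2.5  1.2  4.9] F [ 0.2 -0.3  0. ]
```

View pics/w2.png

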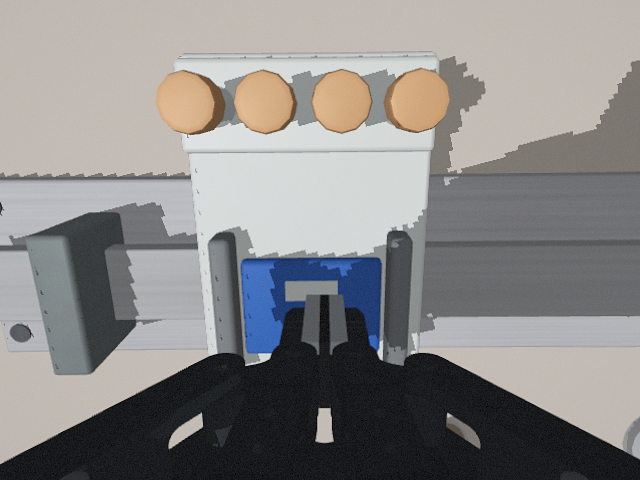

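>>> {"op": "move_arm", "data": {
  "series": [
    [0, 0, 0, 0.004, 0, 0, 0],
    [0, 0, 0, 0.006, 0, 0, 0],
    [0, 0, 0, 0.008, 0, 0, 0],
    [0, 0, 0, 0.009, 0, 0, 0],
    [0, 0, 0, 0.009, 0, 0, 0],
    [0, 0, 0, 0.009, 0, 0, 0]
  ]
}}

```text
time_s: 4.05
position: [547.2, 12.5, 67.7]
tool_rot: [[-0.962, 0.272, 0.001], [0.272, 0.962, 0.0], [-0.001, 0.0, -1.0]]
ft_force: [-1.1, -0.3, 7.5]
gripper_width: 0.002
```

>>> {"op": "move_arm", "data": {
  "series": [
    [0, 0, 0, 0.001, 0, 0, 0],
    [0, 0, 0, 0.002, 0, 0, 0],
    [0, 0, 0, 0.002, 0, 0, 0],
    [0, 0, 0, 0.002, 0, 0, 0]
  ]
}}

```text
time_s: 4.55
position: [547.4, 12.6, 66.9]
tool_rot: [[-0.962, 0.272, 0.002], [0.272, 0.962, 0.001], [-0.001, 0.001, -1.0]]
ft_force: [-5.3, 0.3, 23.5]
gripper_width: 0.0
```

>>> {"op": "move_arm", "data": {
  "series": [
    [0, 0, 0.004, 0, 0, 0, 0],
    [0, 0, 0.008, 0, 0, 0, 0],
    [0, 0, 0.012, 0, 0, 0, 0],
    [0, 0, 0.016, 0, 0, 0, 0],
    [0, 0, 0.02, 0, 0, 0, 0],
    [0, 0, 0.025, 0, 0, 0, 0],
    [0, 0, 0.03, 0, 0, 0, 0],
    [0, 0, 0.03, 0, 0, 0, 0]
  ]
}}

```text
time_s: 5.55
position: [555.6, 42.5, 66.9]
tool_rot: [[-0.963, 0.271, 0.001], [0.271, 0.963, 0.002], [-0.001, 0.002, -1.0]]
ft_force: [-6.2, 2.3, 22.3]
gripper_width: 0.002
```

```bash
python3 -c "
from h import *
snap('wrist','w3.png')
delta([550,13,72])"
```

```text
t 5.6 pos [555.6  42.5  66.9] ang 15.710770190146716 delta tool [ -2.6 -29.9  -5.1] F [-5.7  1.4 21.6]
```

View pics/w3.png

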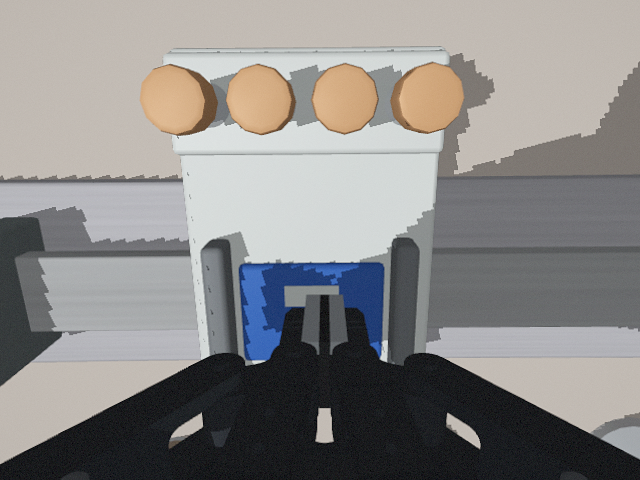

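>>> {"op": "move_arm", "data": {
  "series": [
    [0, 0, 0.008, 0, 0, 0, 0],
    [0, 0, 0.018, 0, 0, 0, 0],
    [0, 0, 0.028, 0, 0, 0, 0],
    [0, 0, 0.038, 0, 0, 0, 0],
    [0, 0, 0.048, 0, 0, 0, 0],
    [0, 0, 0.058, 0, 0, 0, 0],
    [0, 0.0005, 0.068, 0, 0, 0, 0],
    [0, 0.0005, 0.078, 0, 0, 0, 0],
    [0, 0.0005, 0.088, 0, 0, 0, 0],
    [0, 0.0005, 0.098, 0, 0, 0, 0],
    [0, 0.0005, 0.106, 0, 0, 0, 0],
    [0, 0.0005, 0.112, 0, 0, 0, 0]
  ]
}}

```text
time_s: 7.1
position: [585.0, 150.5, 67.0]
tool_rot: [[-0.963, 0.271, 0.001], [0.271, 0.963, 0.002], [-0.0, 0.002, -1.0]]
ft_force: [-6.5, 0.9, 21.2]
gripper_width: -0.003
```

```bash
python3 -c "
from h import *
snap('wrist','w4.png')
delta([550,13,72])"
```

```text
t 7.15 pos [585.3 151.5  67. ] ang 15.672150405584198 delta tool [  -3.4 -142.9   -5.4] F [-5.8  1.6 20. ]
```

View pics/w4.png

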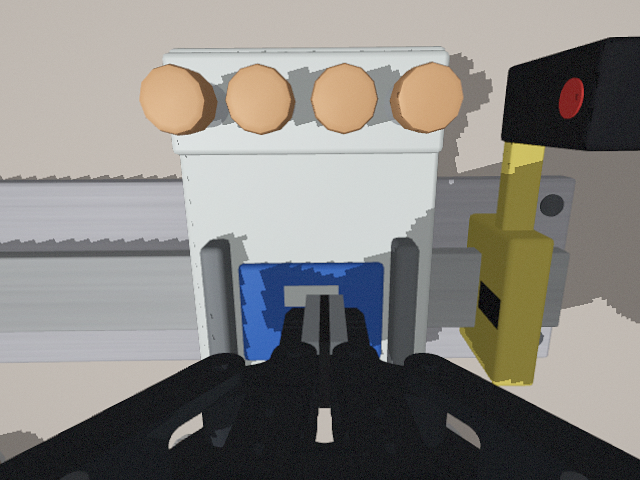

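>>> {"op": "move_arm", "data": {
  "series": [
    [0, 0, 0.004, 0, 0, 0, 0],
    [0, 0, 0.007, 0, 0, 0, 0],
    [0, 0, 0.01, 0, 0, 0, 0],
    [0, 0, 0.012, 0, 0, 0, 0],
    [0, 0, 0.014, 0, 0, 0, 0],
    [0, 0, 0.014, 0, 0, 0, 0]
  ]
}}

```text
time_s: 7.9
position: [588.8, 164.1, 67.0]
tool_rot: [[-0.963, 0.271, 0.001], [0.271, 0.963, 0.002], [-0.0, 0.002, -1.0]]
ft_force: [-7.0, 2.4, 19.8]
gripper_width: 0.002
```

>>> {"op": "move_arm", "data": {
  "series": [
    [0, 0, 0.001, 0, 0, 0, 0],
    [0, 0, 0.002, 0, 0, 0, 0],
    [0, 0, 0.003, 0, 0, 0, 0],
    [0, 0, 0.004, 0, 0, 0, 0],
    [0, 0, 0.004, 0, 0, 0, 0]
  ]
}}

```text
time_s: 8.52
position: [589.8, 167.8, 67.0]
tool_rot: [[-0.963, 0.271, 0.0], [0.271, 0.963, 0.002], [0.0, 0.002, -1.0]]
ft_force: [-7.2, 2.6, 21.1]
gripper_width: 0.001
```

```bash
python3 -c "
from h import *
snap('wrist','w5.png')
delta([550,13,72])"
```

```text
t 8.575 pos [589.8 167.8  67. ] ang 15.712872626355479 delta tool [  -3.6 -159.8   -5.3] F [-6.4  0.8 20.1]
```

View pics/w5.png

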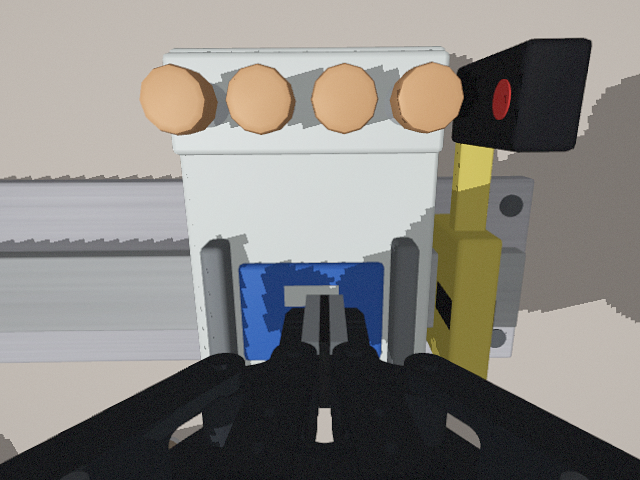

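>>> {"op": "move_arm", "data": {
  "series": [
    [0, 0, 0.001, 0, 0, 0, 0],
    [0, 0, 0.002, 0, 0, 0, 0],
    [0, 0, 0.003, 0, 0, 0, 0],
    [0, 0, 0.003, 0, 0, 0, 0]
  ]
}}

```text
time_s: 9.07
position: [590.6, 170.7, 67.0]
tool_rot: [[-0.963, 0.271, 0.0], [0.271, 0.963, 0.002], [0.0, 0.002, -1.0]]
ft_force: [-7.5, 1.6, 20.4]
gripper_width: 0.001
```

>>> {"op": "move_arm", "data": {
  "series": [
    [0, 0, 0.001, 0, 0, 0, 0],
    [0, 0, 0.002, 0, 0, 0, 0],
    [0, 0, 0.003, 0, 0, 0, 0],
    [0, 0, 0.003, 0, 0, 0, 0]
  ]
}}

```text
time_s: 9.57
position: [591.4, 173.6, 67.0]
tool_rot: [[-0.963, 0.271, 0.0], [0.271, 0.963, 0.002], [0.0, 0.002, -1.0]]
ft_force: [-6.7, 1.0, 20.5]
gripper_width: -0.003
```

>>> {"op": "move_arm", "data": {
  "series": [
    [0, 0, 0.001, 0, 0, 0, 0],
    [0, 0, 0.002, 0, 0, 0, 0],
    [0, 0, 0.003, 0, 0, 0, 0],
    [0, 0, 0.003, 0, 0, 0, 0]
  ]
}}

```text
time_s: 10.07
position: [591.7, 174.8, 67.0]
tool_rot: [[-0.962, 0.272, -0.001], [0.272, 0.962, 0.0], [0.001, -0.0, -1.0]]
ft_force: [-9.1, -4.7, 23.9]
gripper_width: 0.001
```

```bash
python3 -c "
from h import *
snap('wrist','w6.png')
delta([550,13,72])"
```

```text
t 10.125 pos [591.7 174.8  66.9] ang 15.77075409457384 delta tool [  -3.8 -167.1   -5.1] F [-8.8 -2.8 23.4]
```

View pics/w6.png

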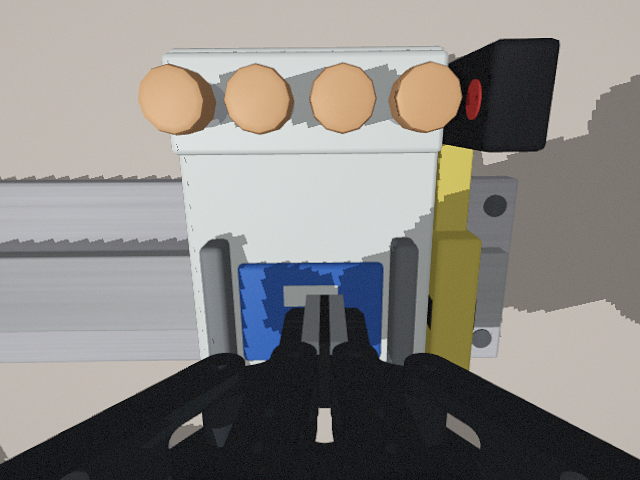

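>>> {"op": "move_arm", "data": {
  "series": [
    [0, 0, 0.0005, 0, 0, 0, 0],
    [0, 0, 0.001, 0, 0, 0, 0],
    [0, 0, 0.001, 0, 0, 0, 0]
  ]
}}

```text
time_s: 10.5
position: [591.8, 174.9, 66.9]
tool_rot: [[-0.962, 0.272, -0.001], [0.272, 0.962, -0.001], [0.001, -0.001, -1.0]]
ft_force: [-9.7, -5.7, 24.7]
gripper_width: 0.001
```

>>> {"op": "move_arm", "data": {
  "series": [
    [0, 0, 0, -0.002, 0, 0, 0],
    [0, 0, 0, -0.005, 0, 0, 0],
    [0, 0, 0, -0.01, 0, 0, 0],
    [0, 0, 0, -0.025, 0, 0, 0],
    [0, 0, 0, -0.05, 0, 0, 0],
    [0, 0, 0, -0.08, 0, 0, 0],
    [0, 0, 0, -0.11, 0, 0, 0],
    [0, 0, 0, -0.11, 0, 0, 0],
    [0, 0, 0, -0.11, 0, 0, 0]
  ]
}}

```text
time_s: 11.62
position: [592.3, 176.4, 175.3]
tool_rot: [[-0.963, 0.271, -0.0], [0.271, 0.963, 0.0], [0.0, 0.0, -1.0]]
ft_force: [-0.2, -0.0, 0.2]
gripper_width: 0.003
```

```bash
python3 m.py
python3 - <<'E'
from h import *
d=snap('wrist','w7.png'); w=cloud(d); hsv=cv2.cvtColor(d['color'],cv2.COLOR_RGB2HSV)
H,S=hsv[...,0],hsv[...,1]
y=(H>20)&(H<35)&(S>120)&(abs(w[...,2]-56)<3); u=np.array([np.sin(.27),np.cos(.27)])
b=(H>105)&(H<130)&(S>140)&(abs(w[...,2]-58)<8)
s=w[...,:2]@u; print('yellow s',np.percentile(s[y],[2,50,98]),'pad s',np.percentile(s[b],[1,99]),'pad z',np.median(w[b][:,2]))
E
```

```text
4334 ((562.0935668945312, 184.7200927734375), (59.68569564819336, 111.10950469970703), 60.99197006225586) [588.41774165 170.89832883  58.61170796]
t 11.675 pos [592.1 176.2 174.8] ang 15.739547102292619 delta tool [31.1  5.1 94.8] F [0.1 0.3 0.5]
yellow s [366.37103219 373.54286245 381.11855608] pad s [295.05016652 347.07297567] pad z 58.632243434266314
```

View pics/w7.png

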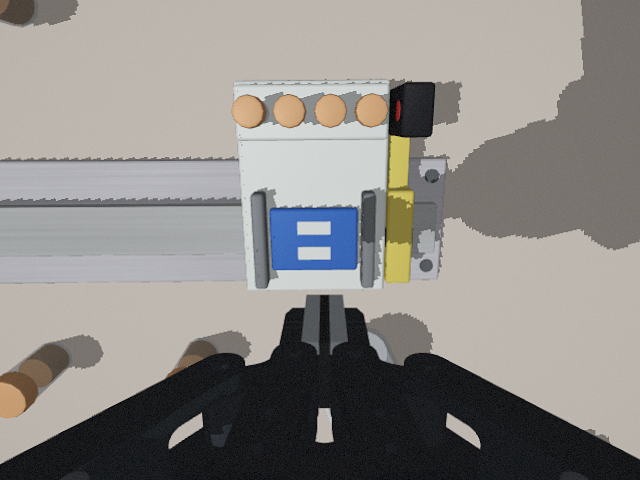

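The last picture shows the shuttle's deck against the yellow stop (px x≈387) and the pad up, with the tool clear. Pad centre to stop centre measures 52.6 mm, against the nominal 53.

```bash
python3 -c "
from h import *
job.job_done()"
```

```text
the job is handed in; nothing more can be done
```

The shuttle is against the yellow stop with its pad up, and the job was handed in at about 11.7 s of the 37 s allowed. I pressed the blue pad fully down with the shut fingertips, at about 20–25 N. Friction on the pad drew the shuttle about 167 mm along the rail until it met the stop. I nudged once more to confirm contact, and it moved only about 0.1 mm. Then I lifted straight off.

**Last checks:**
- **Position:** the pad centre is 52.6 mm from the stop's centre along the rail, where 53 is nominal.
- **Clamp:** the pad top measures 58.6 mm high, the same as before I pressed it, so the pad is up. I did not push on the shuttle to test that the brake holds.
- **Contact:** the tool is about 100 mm above the pad and the force reading is near 0 N.
- **Surroundings:** the tubes, and what shows of the vials and beaker, look undisturbed in the wrist picture. I took no final overview picture, so the tub, bottle and timer were not re-checked; the fingertips stayed above 130 mm except at the pad.

One check disagreed: an automatic rectangle fit to the pad in the last picture was thrown off by stray blue pixels. I discarded it and used the pad's measured edges instead.

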